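# Change over the gas filters on two push-in couplings

### The arm

A 6-joint arm with a two-finger parallel gripper is mounted at the origin on the work surface; the furniture and walls round the work are solid. World frame = base frame: x ahead of the robot, y to its left, z up, the work surface at z = 0. Lengths are in mm, angles in rad, forces in N, time in s.
With the tool pointing down it reaches from about 375 to 975 mm from the base axis. Payload 3.8 kg.
Tool frame: the origin (TCP) lies at the very end of the fingers, on their centre line; the grasp point (between the pads) lies 19 mm behind it; x points along the fingers, y is the direction in which the jaws open and shut, and the axes are right-handed (so a half turn about x gives the same grasp; the last joint's range is limited). The gripper opens to 85 mm and grips with 20 to 120 N. Pads are 22 mm wide; open, the fingers measure 114 mm over their backs; the gripper's body (76 mm by 85 mm) begins 54 mm behind the grasp point. The pads swing forward as they close: fully open they stand 13 mm farther back than shut.
Start: joints at [-0.037, 0.264, 1.604, -0, 1.274, -0.037], TCP at [674.995, -0.002, 203.98] pointing down, gripper open.
Joint ranges: [-2.63, 2.63], [-0.94, 2.18], [0.31, 2.57], [-1.31, 4.45], [0, 2.66], [-2.55, 2.55]. Speed limits (rad/s): [2.57, 2.57, 3.14, 3.14, 3.14, 3.14].

### API

Orientations are given as [roll, pitch, yaw] about the fixed x, y, z axes, in that order (R = Rz(yaw) Ry(pitch) Rx(roll)).
In Python, from station import sense, capture, finish_job, boxes_of gives the robot as it stands.
- The arm moves only by the tool step_arm, never from a script. Its argument "commands" is text: rows parted by semicolons, each of 7 numbers parted by spaces: the turn, a rotation vector about the world's x, y, z in units of 30 degrees (1.0 is 30 degrees), then the shift along the world's x, y, z in units of 0.05 m (1.0 is 0.05 m), then the closure, from 0 (fully open) to 1 (shut). A call has 1 to 8 rows; each row shifts and turns the pose as measured when the row begins; what a row does not reach is not made up. A row lasts 1/10 s, in which the tool goes at most 50 mm and 8.59 degrees, less where a joint would pass 70% of its speed; a pose out of reach is approached as far as the arm can. A call with a number of a shift or a turn outside -1 to 1 is refused whole. A call with a gripper value outside its range is refused whole. The fingers move at their own pace and stop on an object; "force" is the grip in N (left out, the last holds). Time passes only in rows, so rows that do not move let the fingers close. It gives the time, the measured TCP pose, the force and the opening at its end, in the units of the state.
- sense(): the state, without advancing time (a new reading comes with each control period).
- capture(name): name is "scene" or "side" or "wrist"; returns a dict with "img" (384x512x3 uint8, blue, green, red), "camera_matrix" (3x3 intrinsics, pixels), "origin" and "rotation" of the camera in the world. Camera axes: x right, y down, z forward; pixel columns grow to the right and rows downward; lengths in mm; the calibration is good to about 2 mm. A picture is of the moment at which its call begins. There is no depth.
- finish_job(): hands the job in, once; it reports no verdict.
Trained networks look in a picture, given as the dict that the camera call returned (one of the last four; its "shot" number tells which), for a name from the list of things; names that differ only in an ending like _2 or _b are one class to them, and where a whole thing is asked for, a point or a joint stands for the part that bears it (a point fixed in the world has none). Each returns a list of dicts, best first, with "p" (0 to 1); they miss things now and then, are a little off and sometimes report something else, mostly with a low value. They report only what shows in the picture. A call takes as long as a camera call.
- boxes_of(picture, query): "extent" ([left, top, right, bottom] in pixels, round what is visible of it).
The state is a dict: "clock": time; "joint_positions": joint angles; "qvel": joint speeds; "joint_efforts": joint torques, N m; "ee_pos": TCP position; "ee_rot": TCP orientation; "contact_force": force on the tool from outside, world axes, zero at the start; "torque": the same for the moment, N m; "gripper_width": finger opening in mm.
Only numpy, scipy, OpenCV 4.12 (cv2) and the standard library are available. Lean on these libraries where they do the work, as an engineer would, in place of code of your own. Each camera call takes 0.05 s, during which the arm holds its last target. There are 200 camera calls.

### The job

Two filter stations feed the same gas line: a used filter is locked in the coupling of one, a fresh one lies drawn back on the rails of the other. First push the fresh filter home into its coupling until it locks, so that the line stays fed; then push in the release collar of the other coupling so that the used filter springs free, draw it back out of the socket and lay it flat in the steel tray without dropping it. Do not disturb the roll of tape or the specimen cup.

Things in the scene. Friction and masses are not known exactly. Their poses are not given: they have to be found in the camera images.
- fresh_filter_mid (a point): Fresh capsule filter, 136 mm long, 140 g; this point is the centre of its white body (cylinder 38 mm across, 90 mm long). x axis: along the filter to its grooved steel nipple (25 mm across, tip at x = 76 mm). Behind the body a flat-ended grey cap, 27 mm across, to x = -60 mm. Lies loose on the standby station's rails, coaxial with the socket, 34 to 52 mm short of locked.
- fresh_filter_back (a point): centre of the flat back end of the fresh filter's cap (60 mm behind its centre); locked, it is at station x = -60 mm. Pushed here the filter slides along the rails; over the last 15 mm it takes 6 to 12 N (valve spring, jaws), then locks; a hard stop is 3.5 mm past locked. If not locked, a spring pushes it back some 13 mm.
- used_filter_mid (a point): Used capsule filter, 136 mm long, 140 g; this point is the centre of its white body (cylinder 38 mm across, 90 mm long). x axis: along the filter to its grooved steel nipple (25 mm across, tip at x = 76 mm). Behind the body a flat-ended grey cap, 27 mm across, to x = -60 mm. Starts locked in the station in use; once free it can be gripped across the body from above.
- used_filter_tip (a point): tip of the used filter's nipple, 76 mm ahead of its centre. When the collar is pushed in, a valve spring throws the filter back 13 to 25 mm along the rails; the nipple is then still in the socket, and the filter must be drawn back along the rails until its centre is 35 mm or more behind locked before it is lifted.
- station_in_use: filter station, the one with the used filter locked in (left or right); fixed. Base plate 250 x 70 x 8 mm; origin on the worktop, z up, x from the rails to the coupling (away from robot). Coupling axis along x at y = 0, z = 62 mm; a locked filter's centre is over the origin. Rails: 8 mm bars at y = +-12 mm, tops 46 mm high, x = -112 to 40 mm; behind x = 82 mm a block 56 mm wide, 97 mm high.
- station_standby: filter station, the one with the fresh filter drawn back on its rails; fixed. Base plate 250 x 70 x 8 mm; origin on the worktop, z up, x from the rails to the coupling (away from robot). Coupling axis along x at y = 0, z = 62 mm; a locked filter's centre is over the origin. Rails: 8 mm bars at y = +-12 mm, tops 46 mm high, x = -112 to 40 mm; behind x = 82 mm a block 56 mm wide, 97 mm high.
- collar_front_in_use (a point): centre of the front face of the release collar of the station in use, on the coupling axis, station x = 50 mm at rest: a steel ring with a flange 68 mm across, 6 mm thick, round the socket; it stands 15 mm proud all round a locked filter's body, whose front end is at station x = 45 mm. Socket mouth at x = 48.5 mm, bore 28 mm.
- collar_in_use (a joint): release collar of the station in use: m, 0 = out (rest), grows as it is pushed along station +x towards the block; stop at 7.5 mm; spring 3 to 6 N (up to 10 N with a filter held) returns it. From 4 mm on the jaws free the filter. A filter pushed in drives it in about 3 mm; it snaps back to 0 as the filter locks.
- collar_standby (a joint): release collar of the standby station (same make): m, 0 = out (rest), grows as it is pushed along station +x towards the block; stop at 7.5 mm; spring 3 to 6 N (up to 10 N with a filter held) returns it. From 4 mm on the jaws free the filter. A filter pushed in drives it in about 3 mm; it snaps back to 0 as the filter locks.
- discard_tray: open stainless tray 190 x 140 mm, 28 mm high, walls and floor 3 mm, long side along its x axis; fixed; origin at the centre of its underside. A filter lying in it has its axis 22 mm above the worktop.
- tape_1: loose roll of brown tape lying flat, 92 mm across, 48 mm high; origin under its centre. Bystander.
- cup_3: loose white-lidded specimen cup, 61 mm across, 68 mm high; origin under its centre. Bystander.

How it is judged:
By the outcome, as a careful person would: the job done as asked, in the order asked, and still so for the second after the job is handed in, with the robot touching nothing.
It also fails if it takes over 48 s, if anything falls off the work surface, if the arm or the gripper's body presses on something with over 40 N, if the wrist force passes 120 N, or if a joint passes its speed limit or range.

## Working session

There is one attempt and no reset: what is moved stays moved. The work goes in short steps, Python scripts to look and compute and a tool call to move; the robot and the scene stay as the last step left them, time stands still between calls to the robot, and variables do not carry over. Pictures are saved under pics/ and viewed, about 8 in all and at most 12, crops included, and the job is handed in when it is done.

Besides the shell and the picture viewer there is one more tool, called after "Request:" by a JSON object that holds its "api" and its "payload", one argument or row to a line. step_arm: Moves the arm, as the interface text tells. Its arguments: {"type":"object","properties":{"commands":{"type":"string"},"force":{"type":"number"}},"required":["commands"]}

```bash
mkdir -p pics; ls
cat > h.py <<'E'
import numpy as np, cv2
from station import sense, capture, finish_job, boxes_of
def ray(p,u,v):
    K=np.array(p["camera_matrix"]);R=np.array(p["rotation"]);o=np.array(p["origin"],float)
    d=R@np.linalg.solve(K,[u,v,1.]);return o,d
def atz(p,u,v,z):
    o,d=ray(p,u,v);return o+d*(z-o[2])/d[2]
def proj(p,X):
    K=np.array(p["camera_matrix"]);R=np.array(p["rotation"]);o=np.array(p["origin"],float)
    c=(np.atleast_2d(X)-o)@R;q=c@K.T;return q[:,:2]/q[:,2:]
def tri(p,a,q,b):
    A=[];r=[]
    M=np.zeros((3,3));y=np.zeros(3)
    for pp,uv in((p,a),(q,b)):
        o,d=ray(pp,*uv);d=d/np.linalg.norm(d);P=np.eye(3)-np.outer(d,d);M+=P;y+=P@o
    return np.linalg.solve(M,y)
E
python3 - <<'E'
from h import *
s=sense();print({k:np.round(v,3).tolist() for k,v in s.items()})
ims=[]
for c in("scene","side","wrist"):
    p=capture(c);print(c,np.round(p["origin"]),np.round(p["rotation"],3).tolist(),np.round(p["camera_matrix"],1).tolist())
    cv2.imwrite(f"pics/{c}0.png",p["img"])
    for q in("fresh_filter_mid","used_filter_mid","station_in_use","station_standby","collar_in_use","discard_tray","tape_1","cup_3"):
        print(q,[(np.round(b["extent"]).tolist(),round(b["p"],2)) for b in boxes_of(p,q)[:3]])
E
```

```text
pics
{'clock': 0.0, 'joint_positions': [-0.037, 0.265, 1.605, 0.0, 1.274, -0.037], 'qvel': [0.0, 0.001, 0.0, -0.001, 0.001, 0.001], 'joint_efforts': [0.001, -51.512, -36.731, -0.0, 0.013, 0.0], 'ee_pos': [674.214, 0.028, 202.652], 'ee_rot': [-1.613, 1.569, 3.099], 'contact_force': [0.138, -0.518, -0.265], 'torque': [0.025, 0.06, 0.053], 'gripper_width': 85.47}
scene [265. 613. 537.] [-2.126, -0.02, -2.686] [[458.4, 0.0, 258.9], [0.0, 458.4, 196.3], [0.0, 0.0, 1.0]]
fresh_filter_mid [([177.0, 252.0, 257.0, 290.0], 0.73)]
used_filter_mid [([230.0, 196.0, 288.0, 225.0], 0.81), ([153.0, 233.0, 182.0, 276.0], 0.31)]
station_in_use [([181.0, 183.0, 313.0, 258.0], 0.67), ([227.0, 194.0, 284.0, 223.0], 0.45)]
station_standby [([121.0, 224.0, 270.0, 330.0], 0.6)]
collar_in_use [([217.0, 186.0, 237.0, 220.0], 0.95)]
discard_tray [([303.0, 169.0, 401.0, 225.0], 0.95)]
tape_1 [([229.0, 162.0, 268.0, 200.0], 0.89), ([121.0, 226.0, 271.0, 329.0], 0.24)]
cup_3 [([274.0, 149.0, 300.0, 182.0], 0.65)]
side [ -42. -457.  717.] [-2.312, -0.012, -0.962] [[417.7, 0.0, 250.8], [0.0, 417.7, 191.9], [0.0, 0.
[... 384 characters left out ...]
.0, 354.0, 316.0], 0.76)]
tape_1 [([301.0, 177.0, 341.0, 221.0], 0.97)]
cup_3 [([331.0, 206.0, 362.0, 243.0], 0.94), ([214.0, 147.0, 286.0, 235.0], 0.62)]
wrist [675.  71. 374.] [2.86, 0.001, 0.001] [[313.6, 0.0, 250.1], [0.0, 313.6, 187.4], [0.0, 0.0, 1.0]]
fresh_filter_mid [([28.0, 0.0, 191.0, 36.0], 0.91), ([41.0, 300.0, 157.0, 384.0], 0.64)]
used_filter_mid [([96.0, 180.0, 202.0, 221.0], 0.77)]
station_in_use [([60.0, 141.0, 287.0, 226.0], 0.81)]
station_standby [([46.0, 0.0, 304.0, 62.0], 0.71)]
collar_in_use [([199.0, 158.0, 226.0, 226.0], 0.61)]
discard_tray [([40.0, 300.0, 154.0, 383.0], 0.76)]
tape_1 [([212.0, 256.0, 280.0, 339.0], 0.56)]
cup_3 [([200.0, 330.0, 211.0, 332.0], 0.39)]
```

Run:
```python
import cv2
a=cv2.imread("pics/scene0.png")[130:340,110:410];b=cv2.imread("pics/side0.png")[110:330,140:375]
cv2.imwrite("pics/scene0c.png",cv2.resize(a,None,fx=2.6,fy=2.6,interpolation=2))
cv2.imwrite("pics/side0c.png",cv2.resize(b,None,fx=2.6,fy=2.6,interpolation=2))
```

```text
(no output)
```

View pics/scene0c.png

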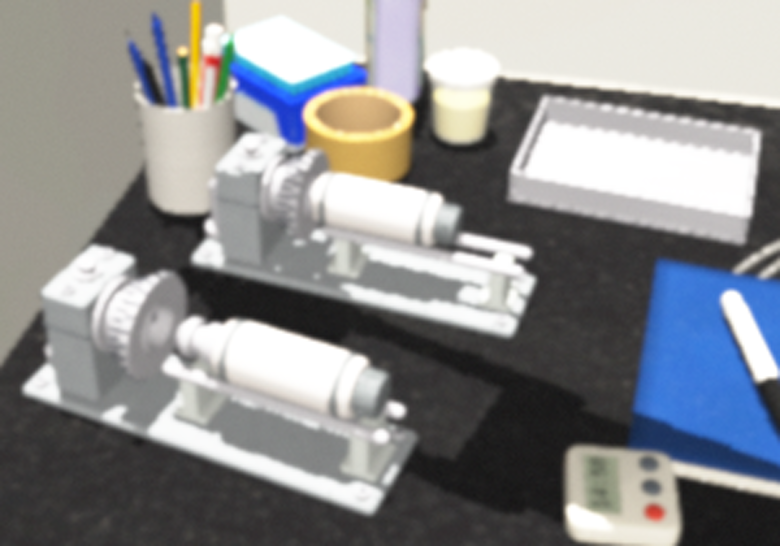

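View pics/side0c.png

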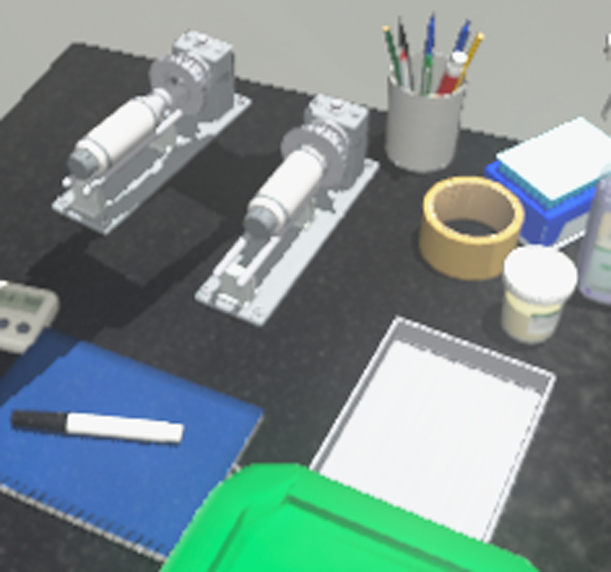

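View pics/wrist0.png

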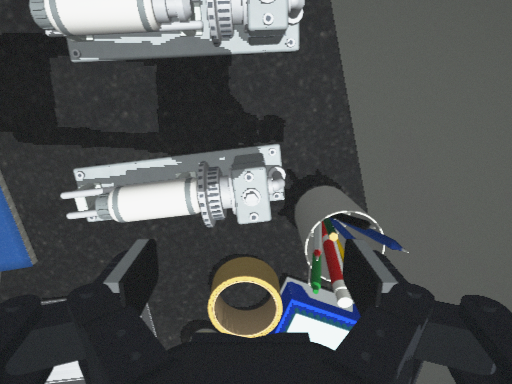

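```bash
cat >> h.py <<'E'
from scipy.spatial.transform import Rotation as Rn
from scipy.optimize import least_squares
_cap=capture
def capture(n):
    p=_cap(n);p=dict(p);r=np.array(p["rotation"],float)
    p["rotv"]=p["rotation"];
    if r.size==3:p["R"]=Rn.from_euler("xyz",r).as_matrix()
    else:p["R"]=r.reshape(3,3)
    return p
def proj(p,X):
    K=np.array(p["camera_matrix"]);c=(np.atleast_2d(X)-np.array(p["origin"]))@p["R"];q=c@K.T;return q[:,:2]/q[:,2:]
def ray(p,u,v):
    return np.array(p["origin"],float),p["R"]@np.linalg.solve(np.array(p["camera_matrix"]),[u,v,1.])
def st(x,y,a,P):
    P=np.atleast_2d(np.array(P,float));c,s=np.cos(a),np.sin(a)
    return np.c_[x+c*P[:,0]-s*P[:,1],y+s*P[:,0]+c*P[:,1],P[:,2]]
E
cat > fit.py <<'E'
from h import *
S=capture("scene");D=capture("side");W=capture("wrist")
sc=lambda a:(110+a[0]/2.6,130+a[1]/2.6); sd=lambda a:(140+a[0]/2.6,110+a[1]/2.6)
C=lambda sx,sy:("c",sx,sy)
obs={"standby":[(S,C(-1,1),sc((374,503))),(S,C(-1,-1),sc((415,435))),(S,C(1,1),sc((27,384))),(S,"cap",sc((374,394))),
 (D,C(-1,1),sd((55,203))),(D,C(-1,-1),sd((105,228))),(D,C(1,-1),sd((250,97))),(D,"cap",sd((82,163))),
 (W,C(-1,-1),(70,60)),(W,C(1,-1),(299,48))],
"inuse":[(S,C(-1,1),sc((514,326))),(S,C(-1,-1),sc((535,267))),(S,C(1,1),sc((194,252))),(S,"cap",sc((455,225))),
 (D,C(-1,1),sd((197,295))),(D,C(-1,-1),sd((260,321))),(D,C(1,-1),sd((378,160))),(D,"cap",sd((258,222))),
 (W,C(-1,1),(73,169)),(W,C(1,1),(280,146)),(W,C(1,-1),(285,222)),(W,"cap",(101,207))]}
for n,o in obs.items():
    def pt(v,k):
        x,y,a,px,cap=v
        return st(x,y,a,[[px+125*k[1],35*k[2],8]] if k!="cap" else [[cap,0,62]])
    def f(v):
        r=np.concatenate([(proj(p,pt(v,k))-uv)[0] for p,k,uv in o])
        return np.r_[r,(v[3]-0)/8,0 if n=="standby" else (v[4]+60)/.5, (v[4]+103)/8 if n=="standby" else 0]
    best=least_squares(f,[700,150 if n=="standby" else 0,0.05,0,-60],loss="soft_l1")
    print(n,np.round(best.x,3).tolist());print(np.round(f(best.x),1).tolist())
def bx(q):
    for nm,p in(("S",S),("D",D)):
        yield p,[b["extent"] for b in boxes_of(p,q)[:1]]
for q,z in(("discard_tray",14),("tape_1",24),("cup_3",34)):
    r=[(p,b[0]) for p,b in bx(q) if b]
    for p,e in r:
        d=ray(p,(e[0]+e[2])/2,(e[1]+e[3])/2);print(q,np.round(d[0]+d[1]*(z-d[0][2])/d[1][2]))
cs={"tray":[(S,sc(a)) for a in((550,98),(760,128),(745,235),(512,195))]+[(D,sd((398,318))),(D,sd((553,376)))]}
for p,uv in cs["tray"]:
    d=ray(p,*uv);print("traycorner",np.round(d[0]+d[1]*(28-d[0][2])/d[1][2]))
E
python3 fit.py
```

```text
standby [598.818, 149.139, 0.05, 2.803, -105.803]
[-0.2, 2.8, 1.4, -1.2, -2.8, 1.6, -0.3, 0.1, -2.6, -0.4, -0.2, 0.3, 0.0, -0.0, -0.6, -0.1, -0.2, 1.0, 0.7, 0.9, 0.4, 0.0, -0.4]
inuse [578.807, -34.985, 0.11, 11.305, -60.026]
[-0.4, 1.5, 0.7, 2.6, -0.8, 0.6, 1.1, -0.5, -1.3, -0.7, 0.6, 0.3, 1.8, 0.6, -0.4, 1.6, -1.0, 0.3, 0.5, 0.7, 0.1, -19.1, 1.5, 0.5, 1.4, -0.1, 0.0]
discard_tray [ 449. -241.   14.]
discard_tray [ 457. -262.   14.]
tape_1 [ 672. -183.   24.]
tape_1 [ 668. -182.   24.]
cup_3 [ 612. -263.   34.]
cup_3 [ 607. -274.   34.]
traycorner [ 543. -314.   28.]
traycorner [ 362. -349.   28.]
traycorner [ 339. -176.   28.]
traycorner [ 515. -145.   28.]
traycorner [ 526. -185.   28.]
traycorner [ 545. -319.   28.]
```

Request:
{"api": "step_arm", "payload": {
  "commands": "0 0 0.28 -0.4 0.28 0 1;0 0 0.28 -0.4 0.28 0 1;0 0 0.28 -0.4 0.28 0 1;0 0 0.28 -0.4 0.28 0 1;0 0 0.28 -0.4 0.28 0 1;0 0 0.28 -0.4 0.28 0 1;0 0 0.28 -0.4 0.28 0 1;0 0 0.28 -0.4 0.28 0 1",
  "force": 40
}}

```text
clock: 2.6
ee_pos: [511.7, 113.3, 203.8]
ee_rot: [0.98, 1.568, 0.61]
contact_force: [0.2, 0.0, 0.1]
gripper_width: 0.0
```

Request:
{"api": "step_arm", "payload": {
  "commands": "0 0 0.28 -0.4 0.28 0 1;0 0 0.28 -0.4 0.28 0 1;0 0 0.28 -0.4 0.2 0 1;0 0 0.1 0 0 0 1"
}}

```text
clock: 3.0
ee_pos: [446.8, 154.0, 204.4]
ee_rot: [1.09, 1.567, 1.229]
contact_force: [0.3, 0.0, -0.6]
gripper_width: -0.1
```

Run:
```python
from h import *
s=sense();print(s["clock"],np.round(s["ee_pos"],1),np.round(s["contact_force"],1),s["gripper_width"],np.round(s["joint_positions"],2))
print(np.round(Rn.from_euler("xyz",s["ee_rot"]).as_matrix(),3))
W=capture("wrist");cv2.imwrite("pics/w1.png",W["img"]);import pickle;pickle.dump(W,open("w1.pkl","wb"))
for n,(x,y,a,px,c) in dict(sb=(598.8,149.1,.05,2.8,-105.8),iu=(578.8,-35,.11,11.3,-60)).items():
    P=st(x,y,a,[[c,0,62],[c+60,0,62],[-112,12,46],[-112,-12,46],[50,0,96],[82,28,97],[82,-28,97],[px-125,35,8],[px-125,-35,8]])
    print(n,np.round(proj(W,P)).tolist())
```

```text
3.0 [446.8 154.  204.4] [ 0.3  0.  -0.6] -0.05078061714164732 [ 0.28 -0.13  2.02  0.    1.25 -1.43]
[[ 0.001 -0.138  0.99 ]
 [ 0.004  0.99   0.138]
 [-1.     0.003  0.002]]
sb [[234.0, 209.0], [229.0, 260.0], [245.0, 200.0], [224.0, 198.0], [221.0, 354.0], [244.0, 380.0], [194.0, 376.0], [265.0, 184.0], [208.0, 179.0]]
iu [[56.0, 210.0], [64.0, 260.0], [70.0, 159.0], [47.0, 158.0], [52.0, 319.0], [82.0, 346.0], [30.0, 345.0], [107.0, 152.0], [47.0, 150.0]]
```

View pics/w1.png

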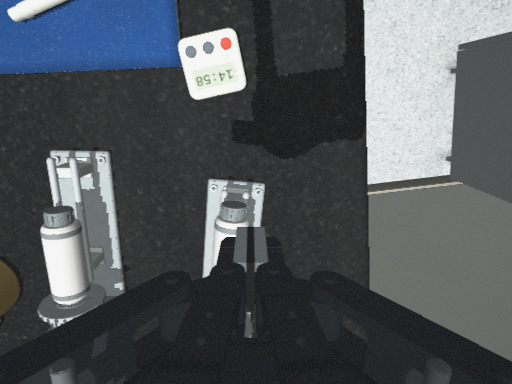

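Request:
{"api": "step_arm", "payload": {
  "commands": "0 0 -0.17 0.3 -0.23 -0.5 1;0 0 0 0 0 -0.7 1;0 0 0 0 0 -0.7 1;0 0 0 0 0 -0.7 1;0 0 0 0 0 -0.2 1;0 0 0 0 0 0 1"
}}

```text
clock: 3.65
ee_pos: [467.5, 142.3, 65.3]
ee_rot: [0.338, 1.555, 0.378]
contact_force: [0.5, 0.5, 0.5]
gripper_width: 0.1
```

Run:
```python
from h import *
s=sense();print(s["clock"],np.round(s["ee_pos"],1),np.round(s["contact_force"],1))
print(np.round(Rn.from_euler("xyz",s["ee_rot"]).as_matrix(),3))
W=capture("wrist");I=W["img"];S=capture("scene")["img"]
cv2.imwrite("pics/w2.png",np.hstack([cv2.resize(I[120:360,130:370],(400,400)),cv2.resize(S[200:340,120:280],(400,350+50))]))
P=st(598.8,149.1,.05,[[-105.8,0,62],[-105.8,0,75.5],[-112,12,46],[-112,-12,46]])
print(np.round((proj(W,P)-[130,120])*400/240).tolist())
```

```text
3.65 [467.5 142.3  65.3] [0.5 0.5 0.5]
[[ 0.014 -0.04   0.999]
 [ 0.006  0.999  0.04 ]
 [-1.     0.005  0.015]]
[[200.0, 231.0], [200.0, 251.0], [230.0, 196.0], [169.0, 197.0]]
```

View pics/w2.png

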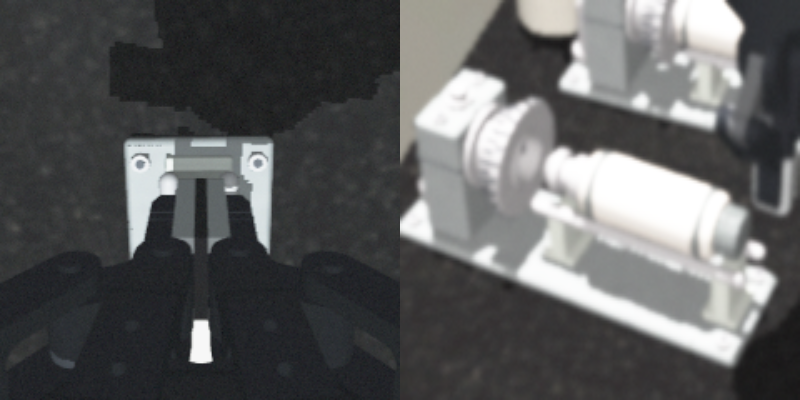

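Request:
{"api": "step_arm", "payload": {
  "commands": "0 0.03 0 0 0 -0.17 1;0 0 0 0.1 0.005 0 1;0 0 0 0.1 0.005 0 1;0 0 0 0.06 0.003 0 1;0 0 0 0.06 0.003 0 1"
}}

```text
clock: 4.25
ee_pos: [491.9, 145.0, 64.4]
ee_rot: [0.621, 1.556, 0.66]
contact_force: [-0.7, 0.1, -0.8]
gripper_width: 0.0
```

Request:
{"api": "step_arm", "payload": {
  "commands": "0 0 0 -0.1 -0.03 -0.1 1;0 0 0 0 0 -0.1 1;0 0 0 0 0 0 1"
}}

```text
clock: 4.55
ee_pos: [487.2, 143.5, 54.1]
ee_rot: [0.597, 1.555, 0.636]
contact_force: [-0.3, -1.3, 0.4]
gripper_width: -0.2
```

Run:
```python
from h import *
s=sense();print(s["clock"],np.round(s["ee_pos"],1),np.round(s["contact_force"],1))
print(np.round(Rn.from_euler("xyz",s["ee_rot"]).as_matrix(),3))
S=capture("scene");print(boxes_of(S,"fresh_filter_mid")[:2]);S=S["img"]
cv2.imwrite("pics/s3.png",cv2.resize(S[200:340,120:280],(800,600),interpolation=2))
```

```text
4.55 [487.2 143.5  54.1] [-0.3 -1.3  0.4]
[[ 0.013 -0.04   0.999]
 [ 0.01   0.999  0.039]
 [-1.     0.009  0.013]]
[{'extent': [177.9, 253.2, 257.7, 288.7], 'p': 0.69}]
```

View pics/s3.png

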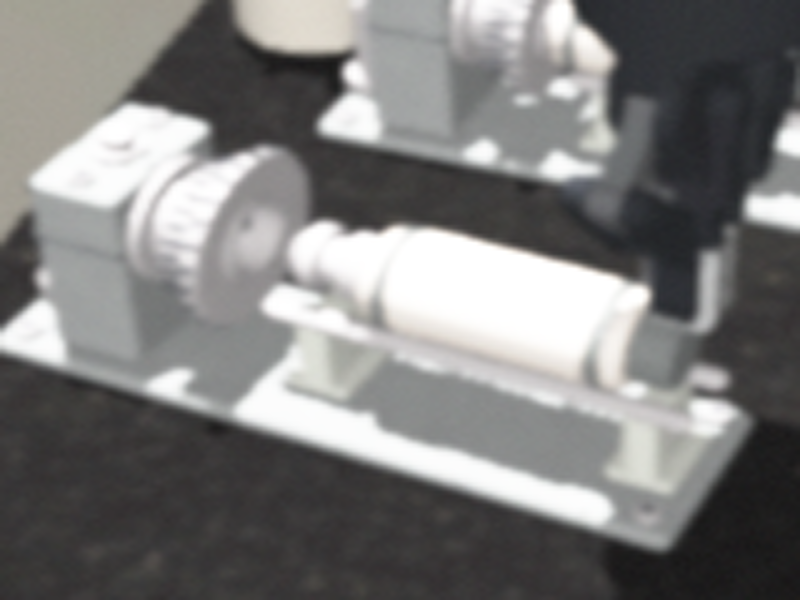

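Request:
{"api": "step_arm", "payload": {
  "commands": "0 0 0 0.08 0.004 0.02 1;0 0 0 0.08 0.004 0 1;0 0 0 0.08 0.004 0 1;0 0 0 0.08 0.004 0 1;0 0 0 0.08 0.004 0 1;0 0 0 0.04 0.002 0 1"
}}

```text
clock: 5.25
ee_pos: [511.8, 144.9, 56.0]
ee_rot: [0.56, 1.553, 0.6]
contact_force: [0.1, -0.1, -0.5]
gripper_width: -0.3
```

Request:
{"api": "step_arm", "payload": {
  "commands": "0 0 0 0.04 0.002 0 1;0 0 0 0.04 0.002 0 1;0 0 0 0.04 0.002 0 1"
}}

```text
clock: 5.55
ee_pos: [518.4, 145.2, 55.9]
ee_rot: [0.568, 1.554, 0.608]
contact_force: [0.3, -0.0, 0.2]
gripper_width: 0.2
```

Request:
{"api": "step_arm", "payload": {
  "commands": "0 0 0 0.04 0.002 0 1;0 0 0 0.04 0.002 0 1;0 0 0 0.04 0.002 0 1"
}}

```text
clock: 5.85
ee_pos: [524.7, 145.5, 55.9]
ee_rot: [0.576, 1.554, 0.615]
contact_force: [-1.1, 0.5, 0.1]
gripper_width: -0.1
```

Request:
{"api": "step_arm", "payload": {
  "commands": "0 0 0 0.04 0.002 0 1;0 0 0 0.04 0.002 0 1"
}}

```text
clock: 6.05
ee_pos: [529.0, 145.7, 55.9]
ee_rot: [0.575, 1.554, 0.615]
contact_force: [-0.5, 0.0, 0.5]
gripper_width: 0.3
```

Run:
```python
from h import *
S=capture("scene");D=capture("side");print(boxes_of(S,"fresh_filter_mid")[:2]);S=S["img"]
cv2.imwrite("pics/s4.png",np.hstack([cv2.resize(S[210:320,120:270],(480,352),interpolation=2),cv2.resize(D["img"][110:200,155:235],(313,352),interpolation=2)]))
```

```text
[{'extent': [177.5, 251.9, 257.2, 288.1], 'p': 0.66}]
```

View pics/s4.png

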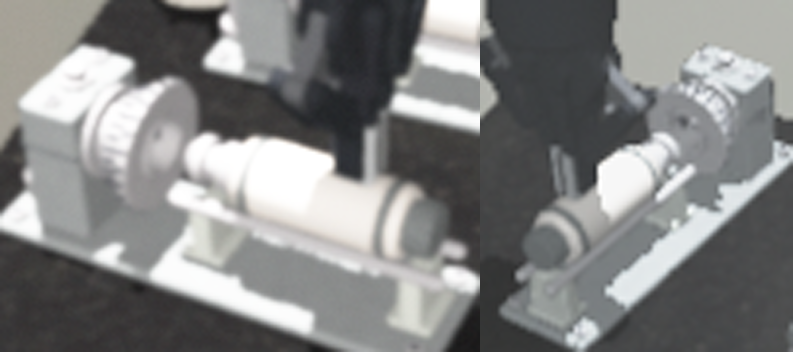

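Run:
```python
from h import *
s=sense();e=np.array(s["ee_pos"]);print(e,s["joint_positions"],s["contact_force"])
S=capture("scene");D=capture("side")
P=np.array([e,e+[0,0,19],e+[0,0,60]])
print(np.round((proj(S,P)-[120,210])*3.2),np.round((proj(D,P)-[155,110])*3.91+[480,0]))
print(np.array(S["rotv"]).shape)
F=st(598.8,149.1,.05,[[-105.8,0,62],[-61,0,62],[-1,0,62],[30,0,62],[50,0,62],[50,34,62],[50,-34,62],[50,0,96],[50,0,28],[82,28,97],[82,-28,97]])
print(np.round((proj(S,F)-[120,210])*3.2).tolist(),np.round((proj(D,F)-[155,110])*3.91+[480,0]).tolist())
```

```text
[528.98254649 145.74695092  55.85569868] [ 0.21898284  0.1564215   2.02705779  0.00808139  0.94254883 -1.39614565] [-0.64305122 -0.75976238  0.95488643]
[[359. 218.]
 [359. 188.]
 [358. 120.]] [[580. 222.]
 [577. 199.]
 [570. 146.]]
(3,)
[[427.0, 229.0], [343.0, 203.0], [234.0, 169.0], [180.0, 153.0], [147.0, 142.0], [108.0, 182.0], [182.0, 105.0], [141.0, 88.0], [152.0, 193.0], [52.0, 101.0], [118.0, 41.0]] [[543.0, 245.0], [588.0, 207.0], [645.0, 160.0], [673.0, 137.0], [691.0, 122.0], [651.0, 106.0], [732.0, 138.0], [688.0, 80.0], [694.0, 162.0], [683.0, 45.0], [750.0, 70.0]]
```

Request:
{"api": "step_arm", "payload": {
  "commands": "0 0 0 0 0 0.4 1;0 0 0 -0.4 -0.02 0.4 1;0 0 0 -0.6 -0.03 0 1;0 0 0 -0.4 -0.02 0 1;0 0 0 0 0 0 1"
}}

```text
clock: 6.8
ee_pos: [456.5, 141.9, 96.7]
ee_rot: [0.607, 1.555, 0.646]
contact_force: [0.2, -0.4, -0.1]
gripper_width: -0.1
```

Run:
```python
from h import *
s=sense();e=np.array(s["ee_pos"]);print(e,s["contact_force"],s["gripper_width"])
S=capture("scene");D=capture("side")
P=np.array([e,e+[0,0,10],e+[0,0,20],e+[0,0,30]])
a=proj(S,P);b=proj(D,P);print(a,b)
u,v=a[0].astype(int);w,x=b[0].astype(int);print(u,v,w,x)
A=cv2.resize(S["img"][v-60:v+40,u-50:u+50],(400,400),interpolation=2);B=cv2.resize(D["img"][x-60:x+40,w-50:w+50],(400,400),interpolation=2)
for I,q,o in((A,a,(u-50,v-60)),(B,b,(w-50,x-60))):
    for r in q: cv2.circle(I,tuple(int(k) for k in (r-o)*4),3,(0,0,255),-1)
cv2.imwrite("pics/s5.png",np.hstack([A,B]))
```

```text
[456.49815582 141.94886528  96.68971139] [ 0.21112669 -0.39765966 -0.14551479] -0.14649529173910403
[[277.09572503 270.79124569]
 [277.38102332 265.46911949]
 [277.670924   260.06113736]
 [277.96553935 254.56520488]] [[159.01863487 169.69528348]
 [158.42813654 166.34533569]
 [157.82931278 162.94815706]
 [157.22198628 159.50274167]]
277 270 159 169
```

View pics/s5.png

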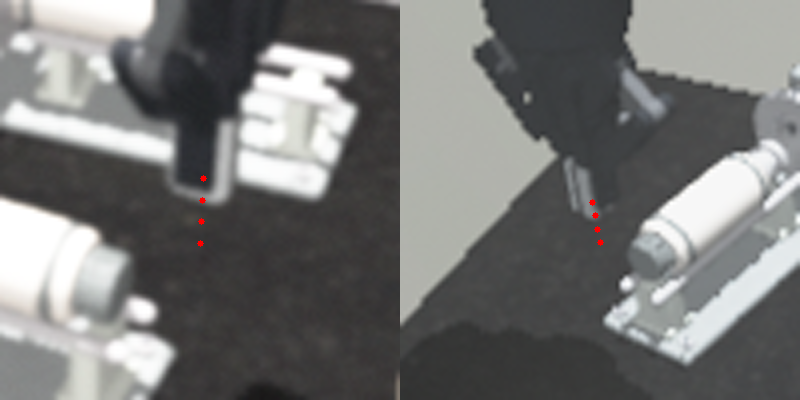

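Request:
{"api": "step_arm", "payload": {
  "commands": "0 0 0 0 -0.02 -0.4 1;0 0 0 0 0 -0.4 1;0 0 0 0 0 -0.34 1;0 0 0 0 0 0 1"
}}

```text
clock: 7.3
ee_pos: [465.4, 142.0, 40.2]
ee_rot: [0.435, 1.546, 0.474]
contact_force: [-1.2, -1.1, 0.4]
gripper_width: 0.0
```

Request:
{"api": "step_arm", "payload": {
  "commands": "0 0 0 0.1 0.005 0 1;0 0 0 0.1 0.005 0 1;0 0 0 0.08 0.004 0 1;0 0 0 0.08 0.004 0 1;0 0 0 0.08 0.004 0 1"
}}

```text
clock: 7.8
ee_pos: [492.9, 143.7, 42.8]
ee_rot: [0.401, 1.542, 0.439]
contact_force: [-0.4, -0.1, 0.4]
gripper_width: 0.4
```

Run:
```python
from h import *
s=sense();e=np.array(s["ee_pos"]);print(e,s["contact_force"],s["gripper_width"])
S=capture("scene");print(boxes_of(S,"fresh_filter_mid")[:1],proj(S,[e+[0,0,20]]))
D=capture("side");print(boxes_of(D,"fresh_filter_mid")[:1])
cv2.imwrite("pics/s6.png",np.hstack([cv2.resize(S["img"][210:320,120:280],(480,330),interpolation=2),cv2.resize(D["img"][110:200,155:235],(313,330),interpolation=2)]))
```

```text
[492.8946323  143.71880045  42.84795274] [-0.36505737 -0.11688681  0.40170315] 0.37035668780718317
[{'extent': [170.8, 250.3, 244.0, 286.6], 'p': 0.77}] [[253.74138998 281.21328614]]
[{'extent': [171.6, 140.1, 210.9, 173.5], 'p': 0.9}]
```

Request:
{"api": "step_arm", "payload": {
  "commands": "0 0.05 0 0.06 0.003 -0.03 1;0 0 0 0.06 0.003 0 1;0 0 0 0.06 0.003 0 1"
}}

```text
clock: 8.3
ee_pos: [500.6, 144.1, 40.7]
ee_rot: [1.872, 1.558, 1.91]
contact_force: [-0.4, -0.2, 0.1]
gripper_width: 0.3
```

Request:
{"api": "step_arm", "payload": {
  "commands": "0 0 0 0.06 0.003 0 1;0 0 0 0.06 0.003 0 1"
}}

```text
clock: 8.5
ee_pos: [505.9, 144.3, 40.4]
ee_rot: [2.093, 1.557, 2.131]
contact_force: [-8.7, 0.5, 6.4]
gripper_width: -0.3
```

Request:
{"api": "step_arm", "payload": {
  "commands": "0 0 0 0.06 0.003 0 1;0 0 0 0.06 0.003 0 1"
}}

```text
clock: 8.7
ee_pos: [505.7, 144.2, 39.2]
ee_rot: [2.656, 1.547, 2.693]
contact_force: [-8.3, 0.3, 6.5]
gripper_width: -0.2
```

Request:
{"api": "step_arm", "payload": {
  "commands": "0 0 0 0.12 0.006 0.03 1;0 0 0 0.12 0.006 0.03 1"
}}

```text
clock: 8.9
ee_pos: [507.6, 144.1, 39.5]
ee_rot: [2.91, 1.528, 2.948]
contact_force: [-11.9, 0.7, 5.1]
gripper_width: -0.2
```

Request:
{"api": "step_arm", "payload": {
  "commands": "0 0 0 0.14 0.007 0.03 1;0 0 0 0.14 0.007 0.03 1"
}}

```text
clock: 9.1
ee_pos: [514.0, 144.3, 39.9]
ee_rot: [2.991, 1.512, 3.028]
contact_force: [-6.8, 0.5, -0.5]
gripper_width: 0.3
```

Request:
{"api": "step_arm", "payload": {
  "commands": "0 -0.06 0 0.12 0.006 0 1;0 -0.06 0 0.12 0.006 0 1"
}}

```text
clock: 9.3
ee_pos: [520.1, 144.6, 38.1]
ee_rot: [2.558, 1.561, 2.595]
contact_force: [-9.6, 0.1, 7.5]
gripper_width: -0.0
```

Run:
```python
from h import *
s=sense();e=np.array(s["ee_pos"]);print(e,s["contact_force"],np.round(Rn.from_euler("xyz",s["ee_rot"]).as_matrix()[:,0],3))
S=capture("scene");print(boxes_of(S,"fresh_filter_mid")[:1],boxes_of(S,"collar_standby")[:2])
D=capture("side");print(boxes_of(D,"fresh_filter_mid")[:1])
cv2.imwrite("pics/s7.png",np.hstack([cv2.resize(S["img"][210:320,120:280],(480,330),interpolation=2),cv2.resize(D["img"][110:200,155:235],(313,330),interpolation=2)]))
```

```text
[520.12773463 144.59885826  38.08479541] [-9.62702579  0.10296066  7.53466045] [-0.009  0.005 -1.   ]
[{'extent': [258.6, 200.7, 285.8, 223.3], 'p': 0.68}] [{'extent': [153.0, 235.2, 181.5, 277.7], 'p': 0.83}, {'extent': [258.5, 204.5, 286.5, 220.8], 'p': 0.71}]
[{'extent': [181.2, 139.7, 210.7, 168.2], 'p': 0.86}]
```

View pics/s7.png

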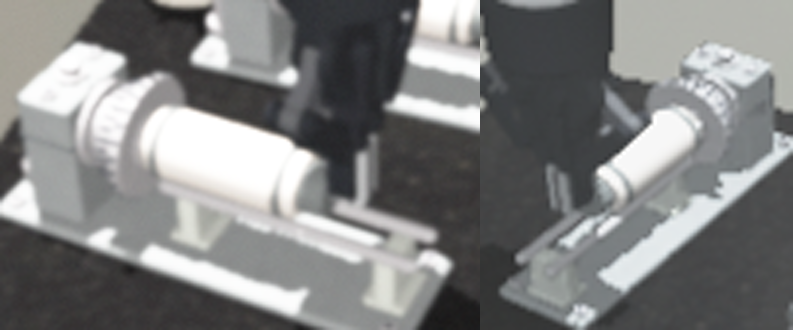

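Request:
{"api": "step_arm", "payload": {
  "commands": "0 0 0 0.12 0.006 0.04 1;0 0 0 0.12 0.006 0.04 1"
}}

```text
clock: 9.75
ee_pos: [521.3, 144.3, 38.3]
ee_rot: [3.008, 1.541, 3.045]
contact_force: [-14.7, 0.7, 5.1]
gripper_width: -0.1
```

Request:
{"api": "step_arm", "payload": {
  "commands": "0 -0.06 0 0.12 0.006 0.04 1;0 -0.06 0 0.12 0.006 0.04 1"
}}

```text
clock: 9.95
ee_pos: [522.6, 144.3, 37.9]
ee_rot: [0.018, 1.559, 0.055]
contact_force: [-10.0, 0.9, 1.8]
gripper_width: 0.1
```

Request:
{"api": "step_arm", "payload": {
  "commands": "0 0 0 0.14 0.007 0.03 1;0 0 0 0.14 0.007 0.03 1"
}}

```text
clock: 10.15
ee_pos: [521.8, 144.3, 37.6]
ee_rot: [-3.051, 1.554, -3.015]
contact_force: [-17.5, -0.3, 13.5]
gripper_width: -0.1
```

Request:
{"api": "step_arm", "payload": {
  "commands": "0 -0.06 0 0.16 0.008 0.03 1;0 -0.06 0 0.18 0.008 0.03 1"
}}

```text
clock: 10.35
ee_pos: [522.8, 144.1, 37.1]
ee_rot: [-0.442, 1.556, -0.407]
contact_force: [-22.9, 0.5, 15.5]
gripper_width: 0.4
```

Request:
{"api": "step_arm", "payload": {
  "commands": "0 0 0 -0.1 -0.005 0.05 1;0 0 0 -0.3 -0.015 0.05 1;0 0 0 -0.5 -0.02 0.2 1;0 0 0 0 0 0 1"
}}

```text
clock: 10.75
ee_pos: [474.0, 142.1, 51.1]
ee_rot: [-0.622, 1.559, -0.586]
contact_force: [0.1, -0.8, -0.4]
gripper_width: 0.1
```

Run:
```python
from h import *
s=sense();e=np.array(s["ee_pos"]);print(e,s["contact_force"],np.round(Rn.from_euler("xyz",s["ee_rot"]).as_matrix(),3))
S=capture("scene");print(boxes_of(S,"fresh_filter_mid")[:1],boxes_of(S,"collar_standby")[:2])
D=capture("side");print(boxes_of(D,"fresh_filter_mid")[:1])
sb=(590,148.7,.05)
for p in(S,D):print([np.round(proj(p,st(*sb,[[x,0,62],[x,0,75.5]])),1).tolist() for x in(-60,-73)])
A=cv2.resize(S["img"][210:310,120:250],None,fx=4,fy=4,interpolation=2);B=cv2.resize(D["img"][110:210,165:235],None,fx=4,fy=4,interpolation=2)
cv2.imwrite("pics/s8.png",np.hstack([A,B]))
```

```text
[474.01664235 142.05006052  51.06477771] [ 0.13609407 -0.76410191 -0.39006474] [[ 0.01  -0.035  0.999]
 [-0.006  0.999  0.035]
 [-1.    -0.007  0.01 ]]
[{'extent': [167.6, 246.6, 233.0, 280.1], 'p': 0.71}] [{'extent': [152.1, 236.0, 183.2, 277.4], 'p': 0.58}, {'extent': [229.5, 198.5, 246.4, 218.3], 'p': 0.28}]
[{'extent': [176.8, 140.0, 209.2, 168.0], 'p': 0.93}]
[[[231.6, 274.8], [231.5, 268.1]], [[239.2, 277.2], [239.2, 270.4]]]
[[[180.6, 164.7], [180.1, 160.4]], [[177.3, 167.4], [176.7, 163.1]]]
```

View pics/s8.png

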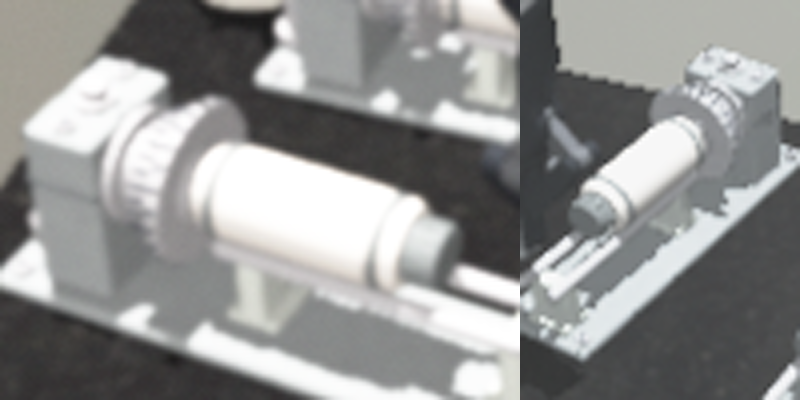

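```bash
sed -i '/^def bx/,$d' fit.py
cat > fit2.py <<'E'
exec(open("fit.py").read().split("for n,o in obs")[0])
import pickle;V=pickle.load(open("w1.pkl","rb"))
o=obs["inuse"][:11]+[(V,C(-1,1),(109,152)),(V,C(-1,-1),(51,152)),(V,"captop",(59,206)),(V,"mid",(66,258)),(V,"rail1",(74,159)),(V,"rail2",(51.5,160))]
def pt(v,k):
    x,y,a,px=v
    if k[0]=="c" and k[1] in(1,-1):return st(x,y,a,[[px+125*k[1],35*k[2],8]])
    return st(x,y,a,[{"cap":[-60,0,62],"captop":[-60,0,75],"mid":[0,0,70],"rail1":[-115,12,46],"rail2":[-115,-12,46]}[k]])
f=lambda v:np.concatenate([(proj(p,pt(v,k))-uv)[0] for p,k,uv in o])
b=least_squares(f,[579,-33,.1,11],loss="soft_l1");print(np.round(b.x,3),np.round(f(b.x),1).tolist())
for nm,p in(("S",S),("D",D)):
    P=st(*b.x[:3],[[50,34*np.cos(t),62+34*np.sin(t)] for t in np.linspace(0,6.28,40)]);q=proj(p,P);print(nm,"pred collar",q.min(0),q.max(0),[x["extent"] for x in boxes_of(p,"collar_in_use")[:2]],[x["extent"] for x in boxes_of(p,"used_filter_mid")[:1]])
    P=st(590,148.7,.05,[[50,34*np.cos(t),62+34*np.sin(t)] for t in np.linspace(0,6.28,40)]);q=proj(p,P);print("sb collar",q.min(0),q.max(0),[x["extent"] for x in boxes_of(p,"collar_standby")[:2]])
E
python3 fit2.py
```

```text
[547.296  32.018   0.856  31.425] [1.4, 1.0, -23.9, 2.2, -11.0, 65.4, 0.6, 9.0, -1.0, 0.4, 4.2, -14.7, -62.3, -16.1, -13.2, -0.6, -48.9, -1.3, 0.2, 218.3, -59.7, 187.5, -4.7, -2.8, 14.6, 34.9, 17.8, 1.4, 56.8, -12.2, -15.6, -5.0, -7.6, 8.6]
S pred collar [220.99863105 219.68470392] [234.44618341 258.7014657 ] [[217.8, 185.9, 237.6, 222.8]] [[230.1, 197.2, 243.6, 216.8]]
sb collar [158.33399284 235.45536066] [181.56335885 276.26859112] [[150.9, 234.9, 181.5, 275.3]]
D pred collar [203.54084907 154.53683917] [230.4134909  176.18353036] [[248.9, 159.8, 274.9, 181.2]] [[234.8, 167.4, 266.5, 200.6]]
sb collar [196.71665908 131.49135005] [217.41313621 153.91007249] [[194.7, 130.8, 216.5, 153.0]]
```

```bash
sed -i 's/\["inuse"\]\[:11\]/["inuse"][:8]/' fit2.py; python3 fit2.py
```

```text
[ 5.80911e+02 -2.96390e+01  1.20000e-01  9.25000e+00] [-1.1, 2.8, -0.3, 3.7, -2.5, 2.3, -1.1, 0.5, -2.7, -1.4, -0.7, -0.7, -0.3, -0.4, -1.5, 0.3, 1.3, -0.1, -0.6, -1.2, -5.4, 10.7, -1.1, 8.5, -0.7, -0.7, -0.9, -2.1]
S pred collar [221.46004851 187.76706177] [235.14285801 222.83924761] [[214.5, 185.8, 238.3, 222.2]] [[229.2, 198.2, 246.2, 214.3]]
sb collar [158.33399284 235.45536066] [181.56335885 276.26859112] []
D pred collar [247.4089503  157.42454546] [271.9137671  180.31853328] [[248.7, 158.5, 276.0, 179.8], [176.6, 139.8, 209.9, 170.1]] [[233.4, 167.2, 265.6, 200.2]]
sb collar [196.71665908 131.49135005] [217.41313621 153.91007249] [[196.2, 134.3, 217.2, 153.9], [333.0, 206.7, 361.9, 244.2]]
```

Request:
{"api": "step_arm", "payload": {
  "commands": "0 0 0.05 0 0 1 0.3;0 0 0.05 0 -0.2 1 0.3;0 0 0.04 0 -0.7 0.7 0.3;0 0 0 0 -0.7 0 0.3;0 0 0 0 -0.4 0 0.3;0 0 0 0 0 0 0.3"
}}

```text
clock: 12.5
ee_pos: [474.0, 38.6, 191.2]
ee_rot: [-0.83, 1.556, -0.715]
contact_force: [0.1, 0.3, -0.0]
gripper_width: 59.7
```

Run:
```python
from h import *
s=sense();print(s["clock"],np.round(s["ee_pos"],1),s["gripper_width"],np.round(Rn.from_euler("xyz",s["ee_rot"]).as_matrix(),3).tolist())
W=capture("wrist")
for q in("used_filter_mid","collar_in_use","station_in_use"):print(q,[(x["extent"],x["p"]) for x in boxes_of(W,q)[:2]])
import pickle;pickle.dump(W,open("w2.pkl","wb"))
I=W["img"].copy()
X=(579.5,-32,.11)
L=[[x,y,z] for z in(62,) for x in(-60,-45,45,50) for y in(-34,-19,0,19,34)]+[[-115.7,35,8],[-115.7,-35,8],[134,35,8],[134,-35,8]]
q=proj(W,st(*X,L));print(np.round(q[-4:]).tolist(),q[2],q[12],q[17])
I=cv2.resize(I[:,0:256],(533,800)[:2],interpolation=2) if 0 else cv2.resize(I,(800,600),interpolation=2)
for r in q: cv2.circle(I,tuple(int(k*1.5625) for k in r),2,(0,0,255),-1)
cv2.imwrite("pics/w3.png",I)
```

```text
12.5 [474.   38.6 191.2] 59.68066961602759 [[0.011, -0.115, 0.993], [-0.01, 0.993, 0.115], [-1.0, -0.011, 0.01]]
used_filter_mid [([153.9, 201.8, 194.1, 301.0], 0.83)]
collar_in_use [([174.3, 280.3, 207.8, 325.2], 0.64), ([303.7, 303.3, 324.2, 344.4], 0.4)]
station_in_use [([149.0, 139.6, 218.1, 340.1], 0.86), ([293.2, 167.0, 366.1, 339.2], 0.52)]
[[210.0, 143.0], [148.0, 142.0], [216.0, 327.0], [164.0, 326.0]] [170.16268819 205.34735227] [176.5185938  294.44738323] [176.7939839  298.30792929]
```

View pics/w3.png

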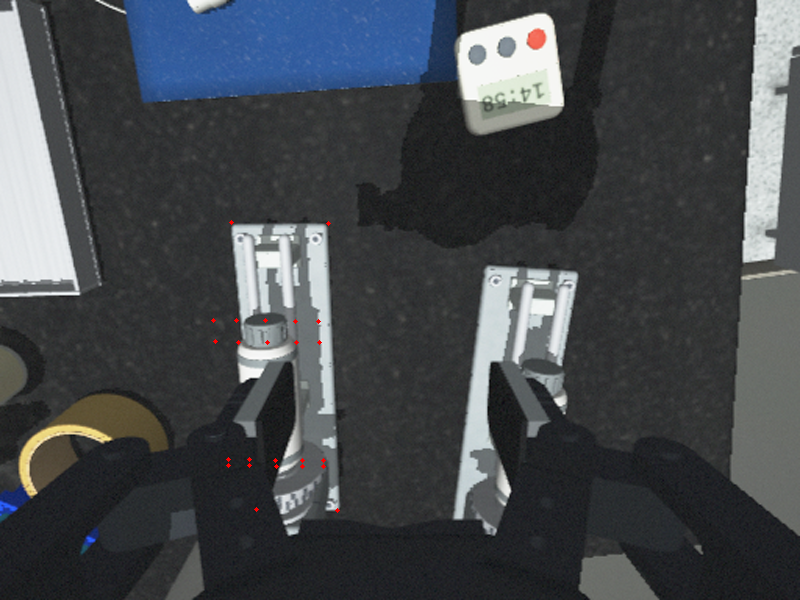

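Request:
{"api": "step_arm", "payload": {
  "commands": "0 0 0 0.46 -0.28 0 0.4;0 0 0 0.46 -0.28 0 0.4;0 0 0 0.46 -0.28 0 0.4;0 0 0 0.46 -0.28 -0.3 0.4;0 0 0 0.4 -0.25 -0.4 0.4;0 0 0 0 0 0 0.4"
}}

```text
clock: 13.3
ee_pos: [586.8, -21.4, 149.0]
ee_rot: [-1.479, 1.565, -1.351]
contact_force: [-1.1, 0.1, 0.0]
gripper_width: 51.4
```

Request:
{"api": "step_arm", "payload": {
  "commands": "0 0 -0.03 0 -0.2 -0.1 0.4;0 0 0 0 0 -0.1 0.4;0 0 0 0 0 0 0.4"
}}

```text
clock: 13.6
ee_pos: [585.0, -29.2, 137.1]
ee_rot: [-2.296, 1.565, -2.181]
contact_force: [-0.3, -0.3, 0.1]
gripper_width: 51.2
```

Run:
```python
from h import *
s=sense();e=np.array(s["ee_pos"]);R=Rn.from_euler("xyz",s["ee_rot"]).as_matrix();print(s["clock"],np.round(e,1),s["gripper_width"],np.round(R,3).tolist())
c,sn=np.cos(.11),np.sin(.11);d=e[:2]-[579.5,-32];print("station",c*d[0]+sn*d[1],-sn*d[0]+c*d[1])
S=capture("scene");D=capture("side")
a=proj(S,[e+[0,0,20]])[0];b=proj(D,[e+[0,0,20]])[0];print(a,b)
t=[]
for p,q in((S,a),(D,b)):
    u,v=q.astype(int);I=cv2.resize(p["img"][v-45:v+55,u-50:u+50],(400,400),interpolation=2)
    for y in(-25.5,25.5):
        r=proj(p,[e+R@np.array([-24,y,0])])[0];cv2.circle(I,tuple(int(k) for k in (r-[u-50,v-45])*4),3,(0,0,255),-1)
    t.append(I)
cv2.imwrite("pics/s9.png",np.hstack(t))
```

```text
13.6 [585.  -29.2 137.1] 51.19079427830315 [[-0.003, -0.114, 0.993], [-0.004, 0.993, 0.114], [-1.0, -0.004, -0.004]]
station 5.738024372250636 2.155818815333252
[251.80956579 165.20674481] [251.329688   147.63347855]
```

View pics/s9.png

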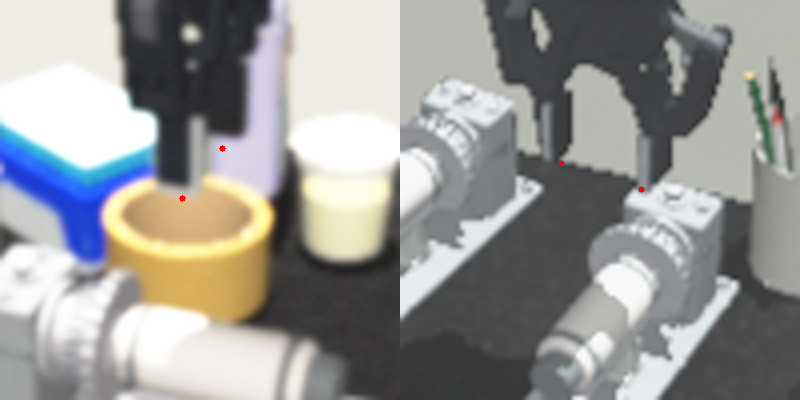

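Request:
{"api": "step_arm", "payload": {
  "commands": "0 0 0 0.02 -0.06 -0.3 0.4;0 0 0 0 0 -0.2 0.4;0 0 0 0 0 0 0.4"
}}

```text
clock: 14.0
ee_pos: [586.9, -32.0, 113.0]
ee_rot: [-1.313, 1.566, -1.198]
contact_force: [-0.0, 0.2, -0.1]
gripper_width: 51.1
```

Request:
{"api": "step_arm", "payload": {
  "commands": "0 0 0 0 0.015 -0.3 0.4;0 0 0 0 0 -0.4 0.4;0 0 0 0 0 -0.4 0.4;0 0 0 0 0 -0.4 0.4;0 0 0 0 0 -0.2 0.4;0 0 0 0 0 0 0.4"
}}

```text
clock: 14.6
ee_pos: [585.7, -30.8, 21.4]
ee_rot: [-1.419, 1.566, -1.304]
contact_force: [-1.2, -0.3, 0.5]
gripper_width: 51.6
```

Request:
{"api": "step_arm", "payload": {
  "commands": "0 0 0 0.12 0.013 0 0.4;0 0 0 0.12 0.013 0 0.4;0 0 0 0.12 0.013 0 0.4;0 0 0 0.08 0.009 0 0.4;0 0 0 0.06 0.006 0 0.4"
}}

```text
clock: 15.1
ee_pos: [615.8, -28.1, 24.7]
ee_rot: [-0.731, 1.562, -0.616]
contact_force: [0.0, 0.1, -0.9]
gripper_width: 51.3
```

Request:
{"api": "step_arm", "payload": {
  "commands": "0 0 0 0.08 0.009 0 0.4;0 0 0 0.08 0.009 0 0.4"
}}

```text
clock: 15.3
ee_pos: [621.9, -27.3, 24.7]
ee_rot: [-1.405, 1.565, -1.289]
contact_force: [-5.2, -0.3, 4.4]
gripper_width: 50.9
```

Request:
{"api": "step_arm", "payload": {
  "commands": "0 0 0 0.1 0.011 0.01 0.4;0 0 0 0.1 0.011 0.01 0.4"
}}

```text
clock: 15.5
ee_pos: [623.1, -27.1, 24.6]
ee_rot: [-2.9, 1.551, -2.783]
contact_force: [-21.4, -4.5, 15.2]
gripper_width: 51.2
```

```bash
cat > chk.py <<'E'
from h import *
s=sense();e=np.array(s["ee_pos"]);print(s["clock"],np.round(e,1),np.round(s["contact_force"],1),round(s["gripper_width"],1),np.round(Rn.from_euler("xyz",s["ee_rot"]).as_matrix()[:,0],3))
c,sn=np.cos(.11),np.sin(.11);d=e[:2]-[579.5,-32];print("station",np.round([c*d[0]+sn*d[1],-sn*d[0]+c*d[1]],1))
for n in("scene","side"):
    p=capture(n);P=lambda k:np.round(proj(p,st(579.5,-32,.11,[[k,0,62]]))[0]).tolist()
    print(n,[(x["extent"],round(x["p"],2)) for x in boxes_of(p,"used_filter_mid")[:2]],[(x["extent"],round(x["p"],2)) for x in boxes_of(p,"fresh_filter_mid")[:1]],"cap -60/-80",P(-60),P(-80))
E
python3 chk.py
```

```text
15.5 [623.1 -27.1  24.6] [-21.4  -4.5  15.2] 51.2 [-0.018 -0.007 -1.   ]
station [43.9  0.1]
scene [([232.6, 198.0, 296.8, 225.5], 0.92)] [([168.9, 244.0, 231.6, 278.8], 0.92)] cap -60/-80 [285.0, 217.0] [296.0, 219.0]
side [([228.2, 167.5, 263.5, 204.9], 0.65)] [([177.2, 142.1, 207.6, 170.8], 0.69)] cap -60/-80 [238.0, 196.0] [234.0, 202.0]
```

Request:
{"api": "step_arm", "payload": {
  "commands": "0 0 0 -0.1 -0.011 0 0.4;0 0 0 -0.3 -0.033 0 0.4;0 0 0 -0.4 -0.044 0 0.4;0 0 0 -0.35 -0.038 0 0.4;0 0 0 0 0 0 0.4"
}}

```text
clock: 16.3
ee_pos: [565.2, -33.5, 24.9]
ee_rot: [-2.85, 1.555, -2.734]
contact_force: [0.2, -0.5, -0.3]
gripper_width: 51.2
```

```bash
python3 chk.py
```

```text
16.3 [565.2 -33.5  24.9] [ 0.2 -0.5 -0.3] 51.2 [-0.015 -0.006 -1.   ]
station [-14.4   0. ]
scene [([229.9, 199.8, 297.1, 226.3], 0.8)] [([167.6, 244.6, 232.1, 282.4], 0.75)] cap -60/-80 [285.0, 217.0] [296.0, 219.0]
side [([228.3, 172.1, 257.3, 204.6], 0.78)] [([177.4, 141.1, 209.4, 171.1], 0.56)] cap -60/-80 [238.0, 196.0] [234.0, 202.0]
```

Request:
{"api": "step_arm", "payload": {
  "commands": "0 -0.03 0 0 0 0 1;0 0 0 0 0 0 1;0 0 0 0 0 0 1;0 0 0 0 0 0 1;0 0 0 0 0 0 1",
  "force": 40
}}

```text
clock: 17.1
ee_pos: [569.7, -34.0, 25.8]
ee_rot: [-1.026, 1.561, -0.909]
contact_force: [0.1, -0.4, 1.6]
gripper_width: 36.6
```

Request:
{"api": "step_arm", "payload": {
  "commands": "0 0 0 -0.12 -0.013 0 1;0 0 0 -0.2 -0.022 0 1;0 0 0 -0.2 -0.022 0 1;0 0 0 -0.2 -0.022 0 1;0 0 0 -0.1 -0.011 0 1"
}}

```text
clock: 17.6
ee_pos: [526.4, -39.1, 25.9]
ee_rot: [-0.928, 1.56, -0.811]
contact_force: [-0.0, -0.6, 0.9]
gripper_width: 36.8
```

```bash
python3 chk.py
```

```text
17.6 [526.4 -39.1  25.9] [-0.  -0.6  0.9] 36.8 [ 0.008 -0.008 -1.   ]
station [-53.5  -1.2]
scene [([248.9, 202.4, 321.9, 229.2], 0.8)] [([166.3, 244.9, 231.8, 276.6], 0.65)] cap -60/-80 [285.0, 217.0] [296.0, 219.0]
side [([176.9, 139.9, 208.9, 168.4], 0.56)] [([174.3, 138.7, 209.2, 171.4], 0.96)] cap -60/-80 [238.0, 196.0] [234.0, 202.0]
```

Request:
{"api": "step_arm", "payload": {
  "commands": "0 0 0 0 0 0.1 1;0 0 0 0 0 0.2 1;0 0 0 0 0 0.3 1;0 0 0 0 0 0.5 1;0 0 0 0 0 0.4 1;0 0 0 0 0 0 1"
}}

```text
clock: 18.5
ee_pos: [526.7, -36.7, 103.2]
ee_rot: [-1.042, 1.565, -0.924]
contact_force: [1.1, 0.5, -1.9]
gripper_width: 36.5
```

```bash
python3 chk.py
python3 - <<'E'
from h import *
S=capture("scene");D=capture("side")
sc=lambda a:(110+a[0]/2.6,130+a[1]/2.6); sd=lambda a:(140+a[0]/2.6,110+a[1]/2.6)
# top rim outer corners: scene +x-y, -x-y, -x+y(bottom), +x+y(bottom); side +x+y,+x-y
o=[(S,(1,-1,28),sc((550,98))),(S,(-1,-1,28),sc((760,128))),(S,(-1,1,0),sc((745,237))),(S,(1,1,0),sc((512,197))),(D,(1,1,28),sd((398,318))),(D,(1,-1,28),sd((553,376)))]
f=lambda v:np.concatenate([(proj(p,st(*v,[[95*k[0],70*k[1],k[2]]]))-uv)[0] for p,k,uv in o])
b=least_squares(f,[441,-265,.1],loss="soft_l1");print(b.x,np.round(f(b.x),1))
for p in(S,D):
    q=proj(p,st(*b.x,[[x,y,z] for x in(-95,95) for y in(-70,70) for z in(0,28)]));print(q.min(0),q.max(0),[x["extent"] for x in boxes_of(p,"discard_tray")[:1]])
E
```

```text
18.5 [526.7 -36.7 103.2] [ 1.1  0.5 -1.9] 36.5 [ 0.004 -0.005 -1.   ]
station [-53.    1.1]
scene [([250.0, 167.3, 323.7, 194.8], 0.97)] [([168.3, 245.4, 232.0, 280.0], 0.98)] cap -60/-80 [285.0, 217.0] [296.0, 219.0]
side [([174.7, 138.4, 211.8, 168.8], 0.66), ([214.8, 155.9, 243.1, 193.2], 0.6)] [([175.7, 141.8, 208.4, 170.8], 0.69)] cap -60/-80 [238.0, 196.0] [234.0, 202.0]
[ 4.43628110e+02 -2.66386649e+02  1.45776523e-01] [-0.8 -1.8  0.9  0.   0.8  1.7  0.   0.2 -0.2 -0.7  1.7 -0.5]
[306.92760452 165.85755546] [403.16823272 222.83842373] [[308.1, 172.8, 400.6, 223.6]]
[254.91452939 231.59242257] [354.40223612 335.50670341] [[262.4, 231.5, 350.7, 315.8]]
```

Request:
{"api": "step_arm", "payload": {
  "commands": "0 0 0 -0.15 -0.3 0 1;0 0 0.05 -0.25 -0.6 0 1;0 0 0 -0.25 -0.6 0 1;0 0 0 -0.25 -0.6 0 1;0 0 0 -0.25 -0.6 0 1;0 0 0 -0.25 -0.6 0 1;0 0 0 -0.2 -0.6 0 1;0 0 0 -0.1 -0.4 0 1"
}}

```text
clock: 19.8
ee_pos: [435.1, -255.8, 97.2]
ee_rot: [-2.76, 1.565, -2.608]
contact_force: [1.1, -0.1, -1.9]
gripper_width: 36.7
```

Request:
{"api": "step_arm", "payload": {
  "commands": "0 0 0 0 0 -0.2 1;0 0 0 0 0 0 1"
}}

```text
clock: 20.0
ee_pos: [434.1, -258.2, 86.4]
ee_rot: [-2.732, 1.565, -2.585]
contact_force: [-0.4, 1.1, -2.4]
gripper_width: 36.7
```

Request:
{"api": "step_arm", "payload": {
  "commands": "0 0 0 0.12 -0.16 -0.2 1;0 0 0 0 0 -0.4 1;0 0 0 0 0 -0.4 1;0 0 0 0 0 -0.3 1;0 0 0 0 0 0 1"
}}

```text
clock: 20.5
ee_pos: [441.8, -261.5, 18.8]
ee_rot: [3.125, 1.566, -3.008]
contact_force: [-0.3, 0.7, -1.8]
gripper_width: 36.5
```

Run:
```python
from h import *
s=sense();e=np.array(s["ee_pos"]);R=Rn.from_euler("xyz",s["ee_rot"]).as_matrix();print(s["clock"],np.round(e,1),np.round(s["contact_force"],1),s["gripper_width"],np.round(R,3).tolist())
T=(443.6,-266.4,.146);z=e[2]+36.2
for n in("scene","side"):
    p=capture(n);c=e[:2]-5*R[:2,2]
    pts=[np.r_[c+k*R[:2,2]+w*R[:2,1],z+h] for k in(-60,45,76) for w,h in((-19,0),(19,0),(0,19),(0,-19))]
    q=proj(p,pts);print(n,"pred",q.min(0),q.max(0),[(x["extent"],round(x["p"],2)) for x in boxes_of(p,"used_filter_mid")[:2]],[x["extent"] for x in boxes_of(p,"discard_tray")[:1]])
```

```text
20.5 [ 441.8 -261.5   18.8] [-0.3  0.7 -1.8] 36.52474554901906 [[-0.005, -0.15, 0.989], [-0.001, 0.989, 0.15], [-1.0, 0.0, -0.005]]
scene pred [324.86811032 164.35857309] [391.34169053 190.02158216] [([327.1, 168.0, 392.8, 190.7], 0.86), ([167.4, 246.2, 232.2, 282.0], 0.32)] [[303.7, 171.3, 401.4, 224.7]]
side pred [284.26156154 235.33469938] [326.76538783 296.77928066] [([286.5, 248.3, 316.8, 295.9], 0.91)] [[259.7, 232.4, 353.0, 317.1]]
```

Request:
{"api": "step_arm", "payload": {
  "commands": "0 0 0 0 -0.06 -0.2 1;0 0 0 0 0 -0.2 1;0 0 0 0 0 -0.1 1;0 0 0 0 0 -0.06 1;0 0 0 0 0 0 1"
}}

```text
clock: 21.3
ee_pos: [445.4, -268.6, -6.4]
ee_rot: [-1.223, 1.563, -1.074]
contact_force: [-0.5, 0.5, -2.0]
gripper_width: 36.7
```

Request:
{"api": "step_arm", "payload": {
  "commands": "0 0 0 0 0 -0.06 1;0 0 0 0 0 -0.04 1;0 0 0 0 0 -0.02 1;0 0 0 0 0 0 1"
}}

```text
clock: 21.7
ee_pos: [445.4, -268.6, -13.0]
ee_rot: [-1.239, 1.563, -1.09]
contact_force: [0.5, 0.1, -1.2]
gripper_width: 36.2
```

Request:
{"api": "step_arm", "payload": {
  "commands": "0 0 0 0 0 -0.03 1;0 0 0 0 0 0 1"
}}

```text
clock: 21.9
ee_pos: [445.8, -268.9, -14.2]
ee_rot: [-1.183, 1.562, -1.034]
contact_force: [-0.2, 0.2, -1.7]
gripper_width: 36.8
```

Request:
{"api": "step_arm", "payload": {
  "commands": "0 0 0 0 0 -0.04 1;0 0 0 0 0 0 1"
}}

```text
clock: 22.1
ee_pos: [446.6, -269.3, -14.0]
ee_rot: [-1.149, 1.562, -1.0]
contact_force: [0.2, 0.4, -1.8]
gripper_width: 36.6
```

Request:
{"api": "step_arm", "payload": {
  "commands": "0 0 0 0 0 -0.04 1;0 0 0 0 0 0 1"
}}

```text
clock: 22.3
ee_pos: [447.5, -269.8, -14.2]
ee_rot: [-1.082, 1.56, -0.933]
contact_force: [0.3, 0.1, -1.2]
gripper_width: 36.3
```

Run:
```python
from h import *
s=sense();e=np.array(s["ee_pos"]);R=Rn.from_euler("xyz",s["ee_rot"]).as_matrix();print(np.round(s["joint_positions"],3),np.round(e,1),np.round(s["contact_force"],1),np.round(R[:,0],3))
for n in("scene","side"):
    p=capture(n)
    print(n,[(x["extent"],round(x["p"],2)) for x in boxes_of(p,"used_filter_mid")[:1]])
    for z in(22,24,27,30):
        c=e[:2]-5*R[:2,2];pts=[np.r_[c+k*R[:2,2]+w*R[:2,1],z+h] for k in(-60,-45,45,76) for w,h in((-19,0),(19,0),(0,19),(0,-19),(13,-13),(13,13),(-13,13))]
        q=proj(p,pts);print(z,q.min(0),q.max(0))
```

```text
[-0.588  0.215  2.117 -0.005  0.801 -2.304] [ 447.5 -269.8  -14.2] [ 0.3  0.1 -1.2] [ 0.006 -0.008 -1.   ]
scene [([326.4, 177.6, 388.0, 201.0], 0.89)]
22 [322.19254559 175.00286361] [386.89161984 201.21240964]
24 [322.27525105 174.22913587] [387.04658438 200.43456996]
27 [322.39962738 173.06558949] [387.27965129 199.26471748]
30 [322.52438704 171.89848294] [387.51346553 198.09113768]
side [([289.8, 260.9, 321.0, 307.1], 0.62)]
22 [288.28977138 245.55306843] [329.45173797 306.40953725]
24 [288.36494242 244.93970496] [329.5830629 305.8421816]
27 [288.47817194 244.01614834] [329.78080337 304.98760814]
30 [288.59197282 243.08835223] [329.97945305 304.12875836]
```

Request:
{"api": "step_arm", "payload": {
  "commands": "0 0 0 -0.02 0.01 -0.08 1;0 0 0 0 0 0 1"
}}

```text
clock: 22.7
ee_pos: [448.6, -270.5, -13.7]
ee_rot: [-0.998, 1.558, -0.849]
contact_force: [0.3, 0.1, -1.9]
gripper_width: 36.6
```

Request:
{"api": "step_arm", "payload": {
  "commands": "0 0 0 0 0 0 0.5;0 0 0 0 0 0 0.45;0 0 0 0 0 0 0.4;0 0 0 0 0 0 0.35"
}}

```text
clock: 23.1
ee_pos: [448.3, -270.4, -14.5]
ee_rot: [-1.01, 1.558, -0.861]
contact_force: [0.2, -0.7, 0.0]
gripper_width: 55.7
```

```bash
python3 chk.py
```

```text
23.1 [ 448.3 -270.4  -14.5] [ 0.2 -0.7  0. ] 55.7 [ 0.008 -0.009 -1.   ]
station [-156.5 -222.6]
scene [([324.0, 178.2, 385.7, 199.4], 0.95)] [([168.1, 243.7, 232.0, 283.0], 0.64)] cap -60/-80 [285.0, 217.0] [296.0, 219.0]
side [([290.2, 260.8, 322.2, 305.4], 0.72)] [([175.0, 140.0, 210.8, 168.3], 0.67)] cap -60/-80 [238.0, 196.0] [234.0, 202.0]
```

Released, force zero, filter in place. Rising straight up.

Request:
{"api": "step_arm", "payload": {
  "commands": "0 0 0 0 0 0.2 0.35;0 0 0 0 0 0.4 0.35;0 0 0 0 0 0.8 0.35;0 0 0 0 0 1 0.35;0 0 0 0 0 1 0.35;0 0 0 0 0 0 0.35;0 0 0 0 0 0 0.35"
}}

```text
clock: 24.1
ee_pos: [446.2, -268.9, 165.3]
ee_rot: [-1.015, 1.559, -0.866]
contact_force: [-0.2, 0.9, -0.7]
gripper_width: 55.2
```

```bash
python3 chk.py
python3 - <<'E'
from h import *
for n in("scene","side","wrist"):
    p=capture(n)
    for q in("tape_1","cup_3","discard_tray","used_filter_mid","fresh_filter_mid","collar_standby","collar_in_use"):print(n,q,[(np.round(x["extent"]).tolist(),round(x["p"],2)) for x in boxes_of(p,q)[:1]])
E
```

```text
24.1 [ 446.2 -268.9  165.3] [-0.2  0.9 -0.7] 55.2 [ 0.008 -0.009 -1.   ]
station [-158.5 -220.8]
scene [([327.6, 175.5, 389.2, 199.8], 0.66)] [([167.8, 246.0, 233.3, 281.2], 0.95)] cap -60/-80 [285.0, 217.0] [296.0, 219.0]
side [([287.6, 255.2, 327.3, 305.5], 0.89)] [([175.6, 141.4, 207.6, 167.6], 0.56)] cap -60/-80 [238.0, 196.0] [234.0, 202.0]
scene tape_1 [([230.0, 162.0, 266.0, 204.0], 0.89)]
scene cup_3 [([274.0, 151.0, 300.0, 186.0], 0.55)]
scene discard_tray [([303.0, 170.0, 402.0, 223.0], 0.71)]
scene used_filter_mid [([326.0, 180.0, 388.0, 200.0], 0.9)]
scene fresh_filter_mid [([166.0, 245.0, 232.0, 281.0], 0.9)]
scene collar_standby [([151.0, 235.0, 183.0, 277.0], 0.78)]
scene collar_in_use [([216.0, 186.0, 241.0, 223.0], 0.92)]
side tape_1 [([304.0, 188.0, 338.0, 220.0], 0.85)]
side cup_3 [([331.0, 210.0, 362.0, 243.0], 0.97)]
side discard_tray [([262.0, 231.0, 351.0, 319.0], 0.82)]
side used_filter_mid [([289.0, 252.0, 327.0, 308.0], 0.62)]
side fresh_filter_mid [([176.0, 140.0, 209.0, 173.0], 0.78)]
side collar_standby [([196.0, 132.0, 217.0, 155.0], 0.8)]
side collar_in_use [([249.0, 157.0, 276.0, 182.0], 0.69)]
wrist tape_1 [([267.0, 311.0, 317.0, 341.0], 0.78)]
wrist cup_3 [([198.0, 279.0, 256.0, 336.0], 0.65)]
wrist discard_tray [([182.0, 68.0, 336.0, 256.0], 0.87)]
wrist used_filter_mid [([227.0, 99.0, 268.0, 230.0], 0.7)]
wrist fresh_filter_mid [([196.0, 275.0, 256.0, 338.0], 0.73)]
wrist collar_standby []
wrist collar_in_use [([382.0, 209.0, 486.0, 379.0], 0.41)]
```

```bash
python3 -c "
from station import finish_job;print(finish_job())"
```

```text
the job is handed in; nothing more can be done
None
```

I handed the job in at about 24 s of robot time. The fresh filter is in its coupling, and the used filter was released, drawn out and laid in the tray, in that order.

**Fresh filter:** I pushed it from behind until it stopped at about 23 N. It did not spring back when I let go. The images put its cap at or slightly past the locked position; unlocked, it would sit about 13 mm further back.

**Used filter:** I pushed the release collar with both fingers at about 21 N, and the filter sprang back roughly 16 mm. I gripped it and drew it back until its centre was about 59 mm behind locked. Then I lifted it and set it down in the tray.

**Last checks:** The fresh filter held its position throughout, and the used filter lay in the tray at about the expected height. Both collars looked to be at rest, and the tape and cup had not moved by more than the few pixels' noise in the detections. The gripper was clear of everything.

**Problems and disagreements:**
- **Fingertip height:** In the images the fingertips were about 20 mm above the reported tool position. My first push therefore went over the fresh filter, with forces of only about 1 N. I allowed for the offset from then on.
- **Setting down:** The arm would not go below a reported height of about -14 mm, and the force reading showed no clear floor contact. I opened the fingers there, probably within a millimetre or two of the tray floor.
- **After the picture limit:** I had used all 12 pictures before the collar push. The release, the placing and the final checks rest on network boxes and force readings, not on viewed images.

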